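# Press the temperature logger into its mounting dock and hold it for fastening

## Robot

A 6-joint arm with a two-finger parallel gripper is mounted at the origin on a cart in front of the work surface, level with it; the furniture and walls round the work are solid. World frame = base frame: x ahead of the robot, y to its left, z up, the work surface at z = 0. Lengths are in m, angles in rad, forces in N, time in s.
With the tool pointing down it reaches from about 0.35 to 0.975 m from the base axis. Payload 4.9 kg.
Tool frame: the origin (TCP) lies on the mounting face of the last link; the fingertips stand 173 mm ahead of it and the grasp point (between the pads) lies 155 mm ahead of it (tcp_to_grasp is the distance from the TCP to the grasp point, in m); z points along the fingers, y is the line along which they close (so a half turn about z gives the same grasp; the last joint's range is limited). The gripper opens to 85 mm and grips with 20 to 120 N. Pads are 22 mm wide; open, the fingers measure 114 mm over their backs; the gripper's body (76 mm by 85 mm) begins 54 mm behind the grasp point. The pads swing forward as they close: fully open they stand 13 mm farther back than shut.
Start: joints at [-1.235, 0.053, 1.613, -0, 1.476, -0.119], TCP at [0.275, -0.561, 0.405] pointing down, gripper open.
Joint ranges: [-3.01, 3.01], [-1.01, 2.22], [0.06, 2.58], [-1.02, 4.17], [0.09, 2.62], [-3.14, 3.14]. Speed limits (rad/s): [2.57, 2.57, 3.14, 3.14, 3.14, 3.14].

## Interface

Orientations are given as a rotation vector (axis times angle).
In Python, from station import get_obs, get_image, calibration, finish_job, tcp_to_grasp gives the robot as it stands. The module is installed in compiled form; this text tells all that it offers.
- The arm moves only by the tool arm_command, never from a script. Its argument "plan" is a list that holds one entry, the list of rows, each a list of 6 numbers: the shift along the tool's x, y, z in cm, then the turn, a rotation vector about the tool's x, y, z in rad. A call has 1 to 12 rows; each row is the pose to reach, as a shift and turn from the pose commanded when the call began, along the tool's axes at that moment; what a row does not reach only later rows make up. A row lasts 1/12 s, in which the tool goes at most 41.7 mm and 7.16 degrees, less where a joint would pass 70% of its speed; a pose out of reach is approached as far as the arm can. A call with a gripper value outside its range is refused whole. "gripper" is the closure, from -1 (fully open) to 1 (shut), set as the call begins (left out, the last holds). The fingers move at their own pace and stop on an object; "force" is the grip in N (left out, the last holds). Time passes only in rows, so rows that repeat a pose let the fingers close. It gives the time, the measured TCP pose, the force, the opening and the grip force at its end, in the units of the state.
- get_obs(): the state, without advancing time (a new reading comes with each control period).
- get_image(name): name is "side" or "top" or "wrist"; returns (picture, depth): 480x640x3 uint8, blue, green, red; 480x640 float32, m along the optical axis (not along the pixel's ray), 0 where there is no reading.
- calibration(name): a dict with "fx", "fy", "cx", "cy" (pixels), "pose" (4x4, takes a point from camera to world coordinates). Camera axes: x right, y up, looking along -z (the intrinsics and any distortion apply to the point x, -y, -z); pixel columns grow to the right and rows downward; lengths in m; the calibration is good to about 2 mm. A picture is of the moment at which its call begins: read the wrist's pose just before it. calibration takes no time and is no camera call; for the wrist camera it gives the pose at the moment of the call.
- finish_job(): hands the job in; it is judged then, once.
The state is a dict: "t": time; "q": joint angles; "dq": joint speeds; "effort": joint torques, N m; "tool_pos": TCP position; "tool_rot": TCP orientation; "contact_force": force on the tool from outside, world axes, zero at the start; "wrist_torque": the same for the moment, N m; "opening": finger opening in m; "grip_force": force on a finger pad.
Only numpy, scipy, OpenCV 4.12 (cv2) and the standard library are available. Lean on these libraries where they do the work, as an engineer would, in place of code of your own. Each camera call takes 0.05 s, during which the arm holds its last target. There are 200 camera calls.

## Task

Pick up the black temperature logger and lay it flat, screen up, on the white bed of its mounting dock, between the two low rails, screen end towards the sprung pad but not yet pushing the pad in. Then slide it along the bed against the pad and press with a steady 12 N or so (the pad goes back about 15 mm, between the two gauge lines; never drive it to the end of its 25 mm travel), and keep that push for at least two seconds. Finish while still holding the logger pressed like that, flat on the bed, so that the nurse can tighten the rail screws; leave the vial and the tape roll where they stand.

Things in the scene. Friction and masses are not known exactly. Their poses are not given: they have to be found in the camera images.
- logger: black temperature logger, loose, flat on the desk, screen and keys up; 118 long (x) x 66 wide (y) x 16 mm high (sides and ends flat up to 14 mm), 60 to 150 g. Origin: centre of its underside; +x to the screen end, z up. At the start +x points away from the robot to within 0.7 rad. Grip it across its width in the rear (-x) half, about 25 mm behind the middle, so the fingers clear the rails.
- screen_end (a point): middle of the lower edge of the logger's screen end: 59 mm from the logger's origin along its +x
- dock: dock, fixed on the desk, left or right of the logger: flat, slick (friction about 0.1) white bed 250 x 130 x 10 mm, from x = -100 to +150 and y = -65 to +65 mm of its frame. Origin: at desk height, under the bed; bed top at z = 10 mm; +x runs along the bed towards the pad, away from the robot to within 0.25 rad. Thin dark gauge lines beside the pad at x = 90 and 100 mm.
- rails (a point): on the bed midway between its two aluminium rails, at x = 61 mm, z = 10 mm of the dock. The rails are 8 mm high (screw heads 4 mm more), 14 mm wide, from x = 45 to 77 mm; inner faces at y = +-36 mm, so the logger has 3 mm of play each side.
- housing (a point): top centre of the fixed aluminium housing behind the pad, at x = 132 mm, z = 40 mm of the dock; it is 25 long, 90 wide, 30 mm high above the bed
- pad: dark rubber-faced plate, 76 wide, 22 high, 12 mm thick, on two springs; slides only along the dock's +x. Origin: bottom middle of its front face, 1.5 mm above the bed, at dock x = 80 mm when free (logger origin at x = 21 mm at first touch). It pushes back with 0.8 N per mm from zero: 12 N at 15 mm in; bottoms out at 25 mm. (The wrist also feels the slight friction of the bed.).
- vial: small amber medicine vial, 34 mm wide, 64 mm high, standing near the robot's edge of the desk; bystander. Origin: centre of its underside.
- tape: flat roll of tan tape, 103 mm across, 25 mm high, lying at the back; bystander. Origin: centre of its underside.
There are look-alikes about, which are no part of the job. What is meant by the logger is not brown, and is the larger of those in its own colour.

How it is judged:
On the way, in this order (a step that is already met when the one before it is completed fails the run):
1. the logger lies flat on the bed, screen up, its screen end between the rails and pointing at the pad, pad not pushed in (y of logger in the frame of dock between -0.007 and 0.007 m and z of logger in the frame of dock between 0.007 and 0.014 m and angle between the x axis of logger and the x axis of dock, either way round below 0.09 rad and angle between logger's own z axis and vertical below 0.06 rad and x of screen_end in the frame of dock above 0.054 m and x of pad in the frame of dock below 0.083 m), for 0.2 s.
2. the logger presses the pad with 8 to 16 N for two seconds (y of logger in the frame of dock between -0.007 and 0.007 m and z of logger in the frame of dock between 0.007 and 0.014 m and angle between the x axis of logger and the x axis of dock, either way round below 0.09 rad and angle between logger's own z axis and vertical below 0.06 rad and x of screen_end in the frame of dock above 0.054 m and contact force between logger and pad between 8 and 16 N and x of pad in the frame of dock between 0.089 and 0.101 m), for 2 s.
At the end, for the whole second after the job is handed in: The fingers still hold the logger, at rest, flat on the bed (3 mm, 0.06 rad), straight (0.09 rad) and centred (7 mm) between the rails, screen up and screen end at the pad, pushing the pad with 8 to 16 N (10 to 20 mm in); the robot itself does not touch the pad (all of step 2 and contact force between the fingers and logger above 1 N and contact force between the arm and pad below 0.5 N and linear speed of logger below 0.01 m/s); the arm keeps its last pose, push and grip.
It fails at once if the pad is driven to the end of its travel (over 24 mm) (x of pad in the frame of dock above 0.104 m).
It fails at once if the amber vial is moved by over 20 mm or tipped (distance of vial from where it was at the start of the episode above 0.02 m or angle between vial's own z axis and vertical above 0.3 rad).
It fails at once if the tape roll is moved by over 20 mm or tipped (distance of tape from where it was at the start of the episode above 0.02 m or angle between tape's own z axis and vertical above 0.3 rad).
It also fails if it takes over 45 s, if anything falls off the work surface, if the arm or the gripper's body presses on something with over 40 N, if the wrist force passes 120 N, or if a joint passes its speed limit or range.

## Working session

There is one attempt and no reset: what is moved stays moved. The work goes in short steps, Python scripts to look and compute and a tool call to move; the robot and the scene stay as the last step left them, time stands still between calls to the robot, and variables do not carry over. Pictures are saved under pics/ and viewed, at most 10 in all, crops included, and the job is handed in when it is done.

Besides the shell and the picture viewer there is one more tool, called after "Request:" by a JSON object that holds its "fn" and its "kwargs". arm_command: Moves the arm, as the interface text tells. Its arguments: {"type":"object","properties":{"plan":{"type":"array"},"gripper":{"type":"number"},"force":{"type":"number"}},"required":["plan"]}

```bash
mkdir -p pics; ls; python3 - <<'E'
from station import *
import cv2,numpy as np
o=get_obs();print({k:np.round(v,3) for k,v in o.items()},tcp_to_grasp)
for n in("top","side"):
    im,d=get_image(n);cv2.imwrite(f"pics/{n}0.png",im);np.savez(f"{n}0.npz",im=im,d=d,**calibration(n));c=calibration(n);print(n,{k:np.round(v,3).tolist() for k,v in c.items()})
E
```

```text
pics
{'t': np.float64(0.0), 'q': array([-1.235,  0.053,  1.614,  0.   ,  1.476, -0.119]), 'dq': array([-0.   ,  0.001, -0.   ,  0.   ,  0.   ,  0.002]), 'effort': array([ 1.0000e-03, -3.9368e+01, -3.7018e+01,  0.0000e+00,  7.0000e-03,
        0.0000e+00]), 'tool_pos': array([ 0.274, -0.561,  0.403]), 'tool_rot': array([-3.059, -0.708,  0.   ]), 'contact_force': array([ 0.02 ,  0.585, -0.675]), 'wrist_torque': array([ 0.031, -0.018, -0.025]), 'grip_force': np.float64(0.0), 'opening': np.float64(0.086)} 0.1547
top {'fx': 451.278, 'fy': 451.278, 'cx': 319.374, 'cy': 245.62, 'pose': [[-0.016, 0.987, -0.159, 0.356], [-1.0, -0.012, 0.026, 0.36], [0.024, 0.159, 0.987, 0.905], [0.0, 0.0, 0.0, 1.0]]}
side {'fx': 506.499, 'fy': 506.499, 'cx': 316.59, 'cy': 241.142, 'pose': [[-0.94, 0.199, -0.276, 0.27], [-0.34, -0.567, 0.751, 0.978], [-0.007, 0.8, 0.6, 0.548], [0.0, 0.0, 0.0, 1.0]]}
```

View pics/top0.png

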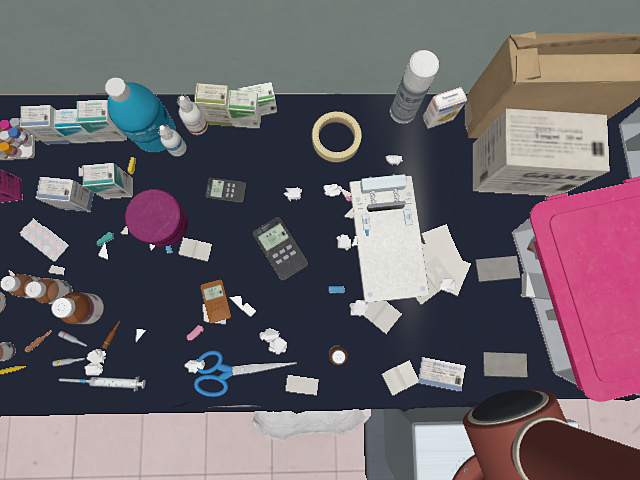

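View pics/side0.png

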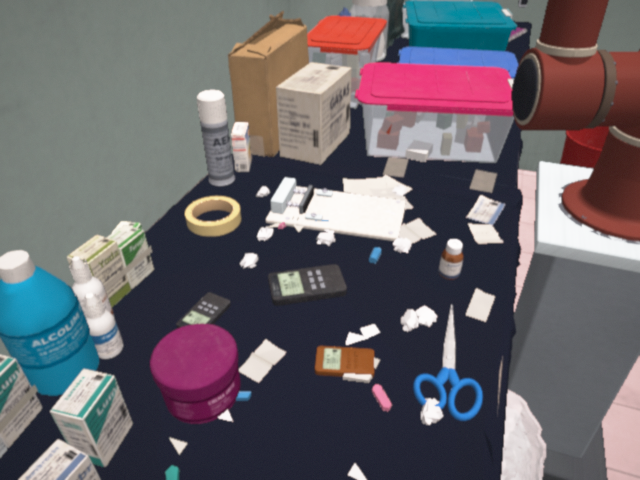

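The top view shows the logger at about (280,247), its screen end towards the upper left, and the dock at about (390,237) with the pad at the upper end. The vial is at (338,355) and the tape at (337,136). The side view shows the same layout.

```bash
cat > h.py <<'E'
import numpy as np,cv2
def cast(c,uv,z):
    uv=np.atleast_2d(uv).astype(float)
    r=np.c_[(uv[:,0]-c['cx'])/c['fx'],-(uv[:,1]-c['cy'])/c['fy'],-np.ones(len(uv))]@c['pose'][:3,:3].T
    p=c['pose'][:3,3]
    return p+r*((z-p[2])/r[:,2])[:,None]
def world(c,d):
    v,u=np.mgrid[:480,:640]
    P=np.stack([(u-c['cx'])/c['fx']*d,-(v-c['cy'])/c['fy']*d,-d],-1)
    return P@c['pose'][:3,:3].T+c['pose'][:3,3]
def blob(m,near):
    n,l,s,ce=cv2.connectedComponentsWithStats(m.astype(np.uint8))
    ok=[i for i in range(1,n) if s[i,4]>200]
    i=min(ok,key=lambda i:np.hypot(*(ce[i]-near)))
    return (l==i).astype(np.uint8)
def rect(c,m,z):
    k=max(cv2.findContours(m,cv2.RETR_EXTERNAL,cv2.CHAIN_APPROX_NONE)[0],key=cv2.contourArea)[:,0]
    w=cast(c,k,z)[:,:2]
    (cx,cy),s,a=cv2.minAreaRect((w*1000).astype(np.float32))
    b=cv2.boxPoints(((cx,cy),s,a))
    e=[b[1]-b[0],b[2]-b[1]];L=max(e,key=np.linalg.norm)
    if L[0]<0:L=-L
    return np.array([cx,cy])/1000,np.array(s),np.arctan2(L[1],L[0])
E
python3 - <<'E'
from h import *
c=dict(np.load('top0.npz'));im=c['im'].astype(int);d=c['d']
print(im[350,300],im[247,290],im[260,295],im[280,390])
W=world(c,d);z=W[...,2]
print('z desk',np.median(z[300:340,280:320]),'noise',z[300:320,300:320].std(),'logger',np.median(z[250:256,268:300]),'bed',np.median(z[240:280,375:405]))
m=(im[...,2]>=im[...,0]-8)&(im.max(-1)<300)
lg=blob(cv2.morphologyEx((m).astype(np.uint8),cv2.MORPH_OPEN,np.ones((3,3))),(280,247))
cen,s,a=rect(c,lg,.016);print('logger',cen,s,a)
k=np.array(cv2.findContours(lg,0,1)[0][0])
wb=(im.min(-1)>225).astype(np.uint8)
bd=blob(cv2.morphologyEx(wb,cv2.MORPH_OPEN,np.ones((5,5))),(390,260));print('bed',rect(c,bd,.01))
o=c['im'].copy();o[cv2.morphologyEx(lg,cv2.MORPH_GRADIENT,np.ones((2,2)))>0]=(0,0,255);o[cv2.morphologyEx(bd,cv2.MORPH_GRADIENT,np.ones((2,2)))>0]=(0,255,0)
cv2.imwrite('pics/seg.png',cv2.resize(o[150:330,230:480],None,fx=3,fy=3,interpolation=0))
E
```

```text
[56 40 36] [174 167 163] [75 72 72] [225 229 230]
z desk 0.0006078716919884486 noise 0.07804882547885754 logger 0.014518033233300698 bed 0.010162551231985006
logger [0.49517828 0.41481876] [118.7041626  65.6091156] 0.5463994Traceback (most recent call last):
  File "<stdin>", line 11, in <module>
  File "h.py", line 14, in blob
    i=min(ok,key=lambda i:np.hypot(*(ce[i]-near)))
ValueError: min() iterable argument is empty
```

```bash
python3 - <<'E'
from h import *
c=dict(np.load('top0.npz'));im=c['im'].astype(int);d=c['d']
z=cv2.medianBlur(world(c,d)[...,2].astype(np.float32),3)
wb=((im.min(-1)>195)&(z>.006)&(z<.014)).astype(np.uint8)
bd=blob(cv2.morphologyEx(wb,cv2.MORPH_OPEN,np.ones((5,5))),(390,260));cen,s,a=rect(c,bd,.01);print('bed',cen,s,a)
# edge lines from rows/cols
def line(p): # near-straight edge pts px -> world
    w=cast(c,p,.01)[:,:2].astype(np.float32);v=cv2.fitLine(w,cv2.DIST_HUBER,0,.001,.001).ravel();return v
rows=range(215,290)
L=line([(np.flatnonzero(bd[r])[0]-.5,r) for r in rows]);R=line([(np.flatnonzero(bd[r])[-1]+.5,r) for r in rows])
B=line([(x,np.flatnonzero(bd[:,x])[-1]+.5) for x in range(372,418)])
for v in(L,R,B):print(v,np.arctan2(v[1],v[0]))
o=c['im'].copy();o[cv2.morphologyEx(bd,cv2.MORPH_GRADIENT,np.ones((2,2)))>0]=(0,255,0)
cv2.imwrite('pics/seg.png',cv2.resize(o[160:310,335:445],None,fx=4,fy=4,interpolation=0))
E
```

```text
bed [0.47330374 0.20471579] [211.21897888 153.83154297] 0.094626956
[0.99558693 0.09384365 0.48629513 0.25746953] 0.09398194
[0.9961166  0.08804388 0.47572303 0.12805639] 0.08815802
[ 0.09350836 -0.9956185   0.39136794  0.19517638] -1.4771512
```

View pics/seg.png

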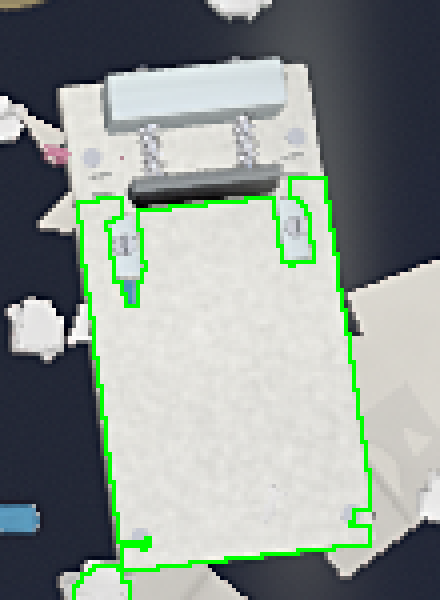

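The crop shows the bed outlined cleanly, with the rails, pad, springs and housing at its upper end. A small blue thing lies by the left rail front, at full-frame pixel (367,232). Next I'll check the height of obstacles on the path and work out the first move.

```bash
cat >> h.py <<'E'
from scipy.spatial.transform import Rotation as Ro
def go(o,p,yaw):
    R=Ro.from_rotvec(o['tool_rot']); T=Ro.from_euler('z',yaw)*Ro.from_euler('x',np.pi)
    print('pos',np.round(o['tool_pos'],4),'shift cm',np.round(R.inv().apply(np.array(p)-o['tool_pos'])*100,2),'turn',np.round((R.inv()*T).as_rotvec(),3),'F',np.round(o['contact_force'],1),'open',round(float(o['opening']),4),'t',round(float(o['t']),2))
D=np.array([.4920,.1938]);DA=.092
def dk(x,y): return D+np.array([[np.cos(DA),-np.sin(DA)],[np.sin(DA),np.cos(DA)]])@[x,y]
E
python3 - <<'E'
from h import *
from station import get_obs
c=dict(np.load('top0.npz'));W=world(c,c['d'])
for s in [(slice(200,390),slice(545,635)),(slice(110,190),slice(480,600)),(slice(300,400),slice(420,540))]:
    w=W[s].reshape(-1,3);w=w[(w[:,2]<.6)&(w[:,2]>-.1)];print(w[:,2].max(),np.percentile(w[:,2],[50,95]),w[w[:,2]>.1].min(0) if (w[:,2]>.1).any() else '')
w=W[212:228,360:374];print('blue',np.round(w[...,2].max(),3), np.round(world(c,c['d'])[228:236,364:370,2],3))
o=get_obs();go(o,(.45,-.1,.42),.546);go(o,(.46,.39,.36),.546)
E
```

```text
0.14737425794739434 [0.14111723 0.14397258] [ 0.23042941 -0.21989281  0.11779319]
0.1655466454796044 [0.15943269 0.16278943] [ 0.57522763 -0.19281039  0.10001836]
0.2743572035271583 [-0.00149233  0.01001393] [0.23372088 0.02174172 0.20664693]
blue 0.905 [[0.017 0.018 0.018 0.017 0.017 0.019]
 [0.015 0.015 0.014 0.012 0.017 0.013]
 [0.01  0.012 0.011 0.011 0.009 0.013]
 [0.008 0.009 0.01  0.013 0.009 0.008]
 [0.011 0.011 0.009 0.011 0.01  0.012]
 [0.009 0.009 0.013 0.011 0.011 0.007]
 [0.011 0.009 0.011 0.008 0.011 0.009]
 [0.01  0.008 0.012 0.009 0.01  0.009]]
pos [ 0.2745 -0.5612  0.4036] shift cm [ 36.03 -33.73  -1.57] turn [-0.002 -0.    -0.091] F [-0.1  0.3 -0.5] open 0.0854 t 0.1
pos [ 0.2745 -0.5612  0.4036] shift cm [ 58.45 -77.3    4.52] turn [-0.002 -0.    -0.091] F [-0.1  0.3 -0.5] open 0.0854 t 0.1
```

Request:
{"fn": "arm_command", "kwargs": {"plan": [[[36, -33.7, -1.5, 0, 0, -0.09], [36, -33.7, -1.5, 0, 0, -0.09], [36, -33.7, -1.5, 0, 0, -0.09], [36, -33.7, -1.5, 0, 0, -0.09], [36, -33.7, -1.5, 0, 0, -0.09], [36, -33.7, -1.5, 0, 0, -0.09], [36, -33.7, -1.5, 0, 0, -0.09], [36, -33.7, -1.5, 0, 0, -0.09], [36, -33.7, -1.5, 0, 0, -0.09], [36, -33.7, -1.5, 0, 0, -0.09], [36, -33.7, -1.5, 0, 0, -0.09], [36, -33.7, -1.5, 0, 0, -0.09]]], "gripper": -1}}

```text
t: 1.1
tool_pos: [0.45, -0.098, 0.4195]
tool_rot: [-3.025, -0.847, -0.0]
contact_force: [0.6, -1.5, -0.6]
opening: 0.0855
grip_force: 0.0
```

```bash
python3 - <<'E'
from h import *
from station import get_obs
go(get_obs(),(.45,.37,.36),.546)
E
```

```text
pos [ 0.45   -0.098   0.4195] shift cm [ 24.29 -40.     5.97] turn [-0. -0. -0.] F [ 0.6 -1.5 -0.6] open 0.0855 t 1.1
```

Request:
{"fn": "arm_command", "kwargs": {"plan": [[[24.3, -40, 6, 0, 0, 0], [24.3, -40, 6, 0, 0, 0], [24.3, -40, 6, 0, 0, 0], [24.3, -40, 6, 0, 0, 0], [24.3, -40, 6, 0, 0, 0], [24.3, -40, 6, 0, 0, 0], [24.3, -40, 6, 0, 0, 0], [24.3, -40, 6, 0, 0, 0], [24.3, -40, 6, 0, 0, 0], [24.3, -40, 6, 0, 0, 0], [24.3, -40, 6, 0, 0, 0], [24.3, -40, 6, 0, 0, 0]]]}}

```text
t: 2.1
tool_pos: [0.4493, 0.3714, 0.3581]
tool_rot: [-3.023, -0.851, 0.003]
contact_force: [-0.0, -0.7, -0.4]
opening: 0.0852
grip_force: 0.0
```

```bash
python3 - <<'E'
from h import *
from station import *
go(get_obs(),(.4738,.4018,.25),.546)
c=calibration('wrist');im,d=get_image('wrist');np.savez('w1.npz',im=im,d=d,**c);print(c);cv2.imwrite('pics/w1.png',im)
E
```

```text
pos [0.4493 0.3714 0.3581] shift cm [ 3.69 -1.29 10.8 ] turn [-0.002  0.002  0.003] F [-0.  -0.7 -0.4] open 0.0852 t 2.1
{'fx': 416.1668921005286, 'fy': 416.1668921005286, 'cx': 313.8785481198583, 'cy': 241.5425615806296, 'pose': array([[ 0.52151933,  0.80517123,  0.28234178,  0.52278772],
       [-0.85323706,  0.49292317,  0.17033281,  0.41601525],
       [-0.00202573, -0.32973633,  0.94407089,  0.32679012],
       [ 0.        ,  0.        ,  0.        ,  1.        ]])}
```

View pics/w1.png

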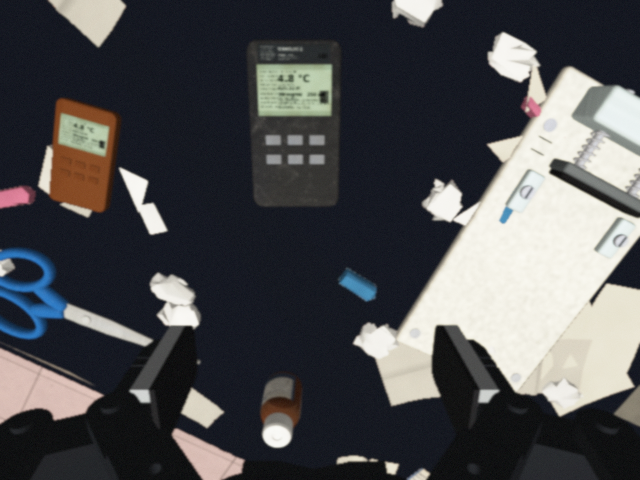

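The wrist view shows the logger at (295,123), screen end up, and the dock on the right with its bed edges and rails at (523,192) and (615,238). I'll measure both objects here as a cross-check.

```bash
python3 - <<'E'
from h import *
c=dict(np.load('w1.npz'));im=c['im'].astype(int)
m=((im[...,2]>=im[...,0]-8)).astype(np.uint8)
lg=blob(cv2.morphologyEx(m,cv2.MORPH_OPEN,np.ones((3,3))),(295,123));print('logger',rect(c,lg,.016),lg.sum())
x,y,w,h=cv2.boundingRect(lg);print(x,y,w,h)
# dock edges: left long edge & rear edge by scanning gray gradient
g=cv2.GaussianBlur(c['im'],(3,3),0).min(-1).astype(float)
pts=[]
for r in [*range(115,128),*range(190,200),*range(225,315)]:
    x0=int(np.interp(r,[68,335],[568,398])); s=g[r,x0-25:x0+15];j=np.argmax(np.diff(s));pts.append((x0-25+j+.5,r))
w=cast(c,pts,.01)[:,:2].astype(np.float32);v=cv2.fitLine(w,cv2.DIST_HUBER,0,.001,.001).ravel()
a=np.arctan2(v[1],v[0]);print('left edge',v,a%np.pi)
# rails centre by px of screws
r=cast(c,[(525,191),(615,237)],.018);print('rails',r)
u=np.array([np.cos(.092),np.sin(.092)]);n=np.array([-u[1],u[0]])
print('left lateral',np.median(w@n),'expected',(.1478+.065),'rails lateral',r[:,:2]@n,'along',r[:,:2]@u-.5077)
p=cast(c,[(552,163),(640,213)],.0335);print('pad top front edge along',p[:,:2]@u-.5077)
E
```

```text
logger (array([0.49642749, 0.41701315]), array([117.00852203,  66.37015533]), np.float32(0.54739904)) 15360
246 39 97 169
left edge [0.9945997  0.10378527 0.4979078  0.26378247] 0.10397251
rails [[0.54786697 0.24571486 0.018     ]
 [0.55655686 0.16149664 0.018     ]]
left lateral 0.2167308770778615 expected 0.2128 rails lateral [0.19434304 0.10968264] along [0.06042392 0.06133992]
pad top front edge along [0.08467818 0.08345275]
```

Request:
{"fn": "arm_command", "kwargs": {"plan": [[[3.8, -1.3, 10.8, 0, 0, 0], [3.8, -1.3, 10.8, 0, 0, 0], [3.8, -1.3, 10.8, 0, 0, 0], [3.8, -1.3, 10.8, 0, 0, 0], [3.8, -1.3, 16.8, 0, 0, 0], [3.8, -1.3, 16.8, 0, 0, 0], [3.8, -1.3, 16.8, 0, 0, 0], [3.8, -1.3, 16.8, 0, 0, 0], [3.8, -1.3, 16.8, 0, 0, 0]]]}}

```text
t: 2.9
tool_pos: [0.4772, 0.3984, 0.1946]
tool_rot: [-3.025, -0.844, -0.006]
contact_force: [0.9, 0.1, 0.4]
opening: 0.0854
grip_force: 0.0
```

```bash
python3 - <<'E'
from h import *
from station import *
go(get_obs(),(.4745,.4029,.171),.547)
c=calibration('wrist');im,d=get_image('wrist');np.savez('w2.npz',im=im,d=d,**c);cv2.imwrite('pics/w2.png',im)
E
```

```text
pos [0.4772 0.3984 0.1946] shift cm [-0.01 -0.53  2.36] turn [ 0.    -0.004 -0.003] F [0.9 0.1 0.4] open 0.0854 t 2.9
```

View pics/w2.png

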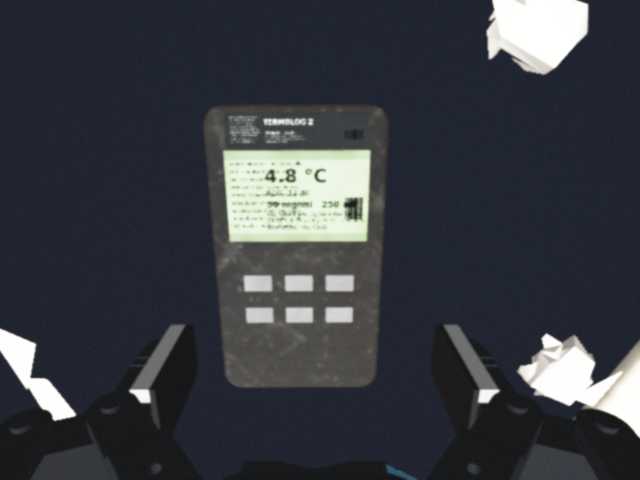

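The logger sits centred at about (298,250) between the open fingers (inner faces at x=195 and 435). It is roughly 6 mm left of the finger midline, which matches the computed shift.

Request:
{"fn": "arm_command", "kwargs": {"plan": [[[0, -0.6, 0, 0, -0.004, -0.003], [0, -0.6, 0, 0, -0.004, -0.003], [0, -0.6, 0.8, 0, -0.004, -0.003], [0, -0.6, 1.6, 0, -0.004, -0.003], [0, -0.6, 2.0, 0, -0.004, -0.003], [0, -0.6, 2.3, 0, -0.004, -0.003], [0, -0.6, 2.3, 0, -0.004, -0.003], [0, -0.6, 2.3, 0, -0.004, -0.003]]]}}

```text
t: 3.62
tool_pos: [0.4729, 0.4032, 0.168]
tool_rot: [3.023, 0.849, -0.008]
contact_force: [-0.7, 0.1, -0.3]
opening: 0.0856
grip_force: 0.0
```

Request:
{"fn": "arm_command", "kwargs": {"plan": [[[0, 0, 0, 0, 0, 0], [0, 0, 0, 0, 0, 0], [0, 0, 0, 0, 0, 0], [0, 0, 0, 0, 0, 0], [0, 0, 0, 0, 0, 0], [0, 0, 0, 0, 0, 0], [0, 0, 0, 0, 0, 0], [0, 0, 0, 0, 0, 0]]], "gripper": 1, "force": 50}}

```text
t: 4.28
tool_pos: [0.4735, 0.4036, 0.1695]
tool_rot: [3.024, 0.85, -0.004]
contact_force: [-0.3, -0.1, 5.1]
opening: 0.0644
grip_force: 57.6
```

Fingertips seem to have touched the desk, so I'll re-grip 3 mm higher.

Request:
{"fn": "arm_command", "kwargs": {"plan": [[[0, 0, 0, 0, 0, 0], [0, 0, 0, 0, 0, 0], [0, 0, -0.3, 0, 0, 0], [0, 0, -0.3, 0, 0, 0], [0, 0, -0.3, 0, 0, 0], [0, 0, -0.3, 0, 0, 0]]], "gripper": -1}}

```text
t: 4.78
tool_pos: [0.473, 0.4034, 0.1715]
tool_rot: [3.023, 0.85, -0.007]
contact_force: [-0.0, -0.4, -0.5]
opening: 0.0855
grip_force: 0.0
```

Request:
{"fn": "arm_command", "kwargs": {"plan": [[[0, 0, 0, 0, 0, 0], [0, 0, 0, 0, 0, 0], [0, 0, 0, 0, 0, 0], [0, 0, 0, 0, 0, 0], [0, 0, 0, 0, 0, 0], [0, 0, 0, 0, 0, 0], [0, 0, 0, 0, 0, 0], [0, 0, 0, 0, 0, 0]]], "gripper": 1, "force": 60}}

```text
t: 5.45
tool_pos: [0.4733, 0.4036, 0.1722]
tool_rot: [3.024, 0.85, -0.005]
contact_force: [0.6, -0.5, 4.1]
opening: 0.0639
grip_force: 67.5
```

Request:
{"fn": "arm_command", "kwargs": {"plan": [[[0, 0, 0, 0, 0, 0], [0, 0, 0, 0, 0, 0], [0, 0, -0.35, 0, 0, 0], [0, 0, -0.35, 0, 0, 0], [0, 0, -0.35, 0, 0, 0], [0, 0, -0.35, 0, 0, 0]]], "gripper": -1}}

```text
t: 5.95
tool_pos: [0.473, 0.4034, 0.1751]
tool_rot: [3.023, 0.849, -0.006]
contact_force: [0.6, 1.1, -0.4]
opening: 0.0851
grip_force: 0.0
```

Request:
{"fn": "arm_command", "kwargs": {"plan": [[[0, 0, 0, 0, 0, 0], [0, 0, 0, 0, 0, 0], [0, 0, 0, 0, 0, 0], [0, 0, 0, 0, 0, 0], [0, 0, 0, 0, 0, 0], [0, 0, 0, 0, 0, 0], [0, 0, 0, 0, 0, 0], [0, 0, 0, 0, 0, 0]]], "gripper": 1, "force": 60}}

```text
t: 6.62
tool_pos: [0.4735, 0.4036, 0.1759]
tool_rot: [3.024, 0.849, -0.004]
contact_force: [0.4, -1.5, 5.6]
opening: 0.0636
grip_force: 66.4
```

Request:
{"fn": "arm_command", "kwargs": {"plan": [[[0, 0, -2, 0, 0, 0], [0, 0, -4, 0, 0, 0], [0, 0, -6, 0, 0, 0], [0, 0, -6, 0, 0, 0], [0, 0, -6, 0, 0, 0], [0, 0, -6, 0, 0, 0]]]}}

```text
t: 7.12
tool_pos: [0.4726, 0.4031, 0.2332]
tool_rot: [3.023, 0.849, -0.011]
contact_force: [-0.6, 0.5, -0.7]
opening: 0.0636
grip_force: 66.2
```

```bash
python3 - <<'E'
from h import *
from station import *
D[:]=.5077*np.array([np.cos(DA),np.sin(DA)])+.150*np.array([-np.sin(DA),np.cos(DA)]);print(D)
p=dk(-.045-.025,0);go(get_obs(),(*p,.235),.096)
E
```

```text
[0.49177239 0.19600819]
pos [0.4726 0.4031 0.2332] shift cm [-15.43  15.59  -0.07] turn [0.002 0.007 0.452] F [-0.6  0.5 -0.7] open 0.0636 t 7.12
```

Request:
{"fn": "arm_command", "kwargs": {"plan": [[[-15.4, 15.6, -0.3, 0, 0.007, 0.452], [-15.4, 15.6, -0.3, 0, 0.007, 0.452], [-15.4, 15.6, -0.3, 0, 0.007, 0.452], [-15.4, 15.6, -0.3, 0, 0.007, 0.452], [-15.4, 15.6, -0.3, 0, 0.007, 0.452], [-15.4, 15.6, -0.3, 0, 0.007, 0.452], [-15.4, 15.6, -0.3, 0, 0.007, 0.452], [-15.4, 15.6, -0.3, 0, 0.007, 0.452], [-15.4, 15.6, -0.3, 0, 0.007, 0.452], [-15.4, 15.6, -0.3, 0, 0.007, 0.452], [-15.4, 15.6, -0.3, 0, 0.007, 0.452]]]}}

```text
t: 8.03
tool_pos: [0.4234, 0.1912, 0.2387]
tool_rot: [-3.138, -0.153, -0.005]
contact_force: [0.5, 0.3, -1.7]
opening: 0.0636
grip_force: 66.3
```

```bash
python3 - <<'E'
from h import *
from station import *
D[:]=.4918,.1960
p=dk(-.045-.025,0);go(get_obs(),(*p,.187),.096)
c=calibration('wrist');im,d=get_image('wrist');np.savez('w3.npz',im=im,d=d,**c);cv2.imwrite('pics/w3.png',im)
E
```

```text
pos [0.4234 0.1912 0.2387] shift cm [-0.16  0.15  5.17] turn [ 0.    -0.003  0.001] F [ 0.5  0.3 -1.7] open 0.0636 t 8.03
```

View pics/w3.png

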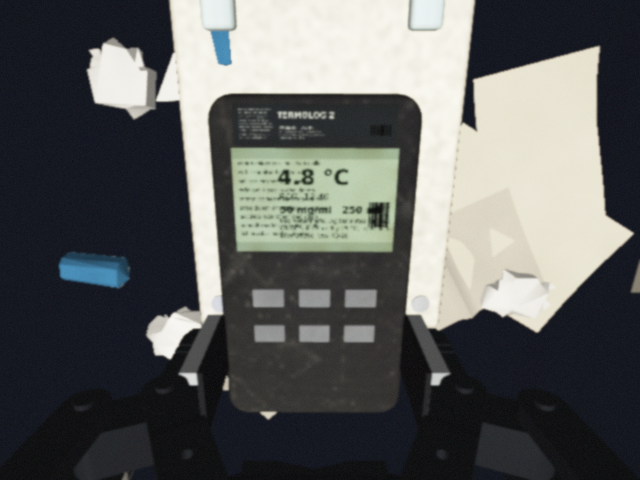

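The logger is held level and straight, filling (210–420, 95–410). Both bed edges are visible, along with the rail fronts at (218,25) and (427,25). I'll measure the lateral offset and yaw of the logger against the bed edges.

```bash
cat > rel.py <<'E'
from h import *
def rel(f,zt,zb,rows,lrows,lx=(175,200),rx=(435,480),span=(205,430)):
    c=dict(np.load(f));g=cv2.GaussianBlur(c['im'],(3,3),0).astype(float).min(-1)
    def fit(pts,z):
        w=cast(c,pts,z)[:,:2].astype(np.float32);v=cv2.fitLine(w,cv2.DIST_HUBER,0,.001,.001).ravel()
        if v[0]<0:v[:2]*=-1
        return v
    out=[]
    Lp=[];Rp=[]
    for r in rows:
        s=np.diff(g[r]);Lp.append((lx[0]-15+np.argmax(s[lx[0]-15:lx[1]+15])+.5,r));Rp.append((rx[0]-15+np.argmin(s[rx[0]-15:rx[1]+15])+.5,r))
    l=[];rr=[]
    for r in lrows:
        s=np.diff(g[r]);l.append((span[0]-5+np.argmin(s[span[0]-5:span[0]+30])+.5,r));rr.append((span[1]-40+np.argmax(s[span[1]-40:span[1]+5])+.5,r))
    E=[fit(Lp,zb),fit(Rp,zb),fit(l,zt),fit(rr,zt)]
    ang=[np.arctan2(v[1],v[0]) for v in E];print('angles bedL bedR logL logR',np.round(ang,4))
    a=np.mean(ang[:2]);n=np.array([-np.sin(a),np.cos(a)])
    ref=E[2][2:]  # evaluate laterals at logger along-position
    u=np.array([np.cos(a),np.sin(a)]);s0=ref@u
    lat=[v[2:]@n+(s0-v[2:]@u)*np.tan(t-a) for v,t in zip(E,ang)];print('lat',np.round(lat,4),'bedw',lat[0]-lat[1],'logw',lat[2]-lat[3],'log-bed offset',(lat[2]+lat[3]-lat[0]-lat[1])/2,'yaw',np.mean(ang[2:])-a)
    tc=None
E
python3 - <<'E'
from rel import *
from station import get_obs
z=get_obs()['tool_pos'][2]-.1755
print(z);rel('w3.npz',z+.014,.01,range(200,290,3),range(130,300,5),(180,205),(445,470),(207,424))
E
```

```text
0.06323439513213686
angles bedL bedR logL logR [0.0961 0.0982 0.0956 0.094 ]
lat [0.2103 0.0835 0.1815 0.1171] bedw 0.12678033 logw 0.0644461 log-bed offset 0.0024399944 yaw -0.0023623481
```

Request:
{"fn": "arm_command", "kwargs": {"plan": [[[0, 0.22, 1, 0, -0.003, 0.001], [0, 0.22, 2, 0, -0.003, 0.001], [0, 0.22, 3, 0, -0.003, 0.001], [0, 0.22, 4, 0, -0.003, 0.001], [0, 0.22, 4.5, 0, -0.003, 0.001], [0, 0.22, 4.9, 0, -0.003, 0.001], [0, 0.22, 4.9, 0, -0.003, 0.001], [0, 0.22, 4.9, 0, -0.003, 0.001], [0, 0.22, 4.9, 0, -0.003, 0.001]]]}}

```text
t: 8.83
tool_pos: [0.4238, 0.1881, 0.1903]
tool_rot: [-3.138, -0.149, -0.002]
contact_force: [0.4, 0.4, -1.2]
opening: 0.0637
grip_force: 66.3
```

Request:
{"fn": "arm_command", "kwargs": {"plan": [[[0, 0, 0.1, 0, 0, 0], [0, 0, 0.2, 0, 0, 0], [0, 0, 0.2, 0, 0, 0], [0, 0, 0.2, 0, 0, 0]]]}}

```text
t: 9.17
tool_pos: [0.4235, 0.188, 0.188]
tool_rot: [3.138, 0.149, 0.001]
contact_force: [0.5, 0.4, -0.6]
opening: 0.0636
grip_force: 66.3
```

Request:
{"fn": "arm_command", "kwargs": {"plan": [[[0, 0, 0.1, 0, 0, 0], [0, 0, 0.1, 0, 0, 0], [0, 0, 0.2, 0, 0, 0], [0, 0, 0.2, 0, 0, 0], [0, 0, 0.2, 0, 0, 0]]]}}

```text
t: 9.58
tool_pos: [0.4235, 0.188, 0.1858]
tool_rot: [3.138, 0.149, 0.0]
contact_force: [-0.2, -0.1, 0.2]
opening: 0.0634
grip_force: 66.3
```

```bash
python3 - <<'E'
from rel import *
from station import *
o=get_obs();D[:]=.4918,.1960;go(o,(*dk(-.07,0),.185),.096)
c=calibration('wrist');im,d=get_image('wrist');np.savez('w4.npz',im=im,d=d,**c);cv2.imwrite('pics/w4.png',im)
E
```

```text
pos [0.4235 0.188  0.1858] shift cm [-0.13 -0.17  0.08] turn [ 0.    -0.    -0.001] F [-0.2 -0.1  0.2] open 0.0634 t 9.58
```

View pics/w4.png

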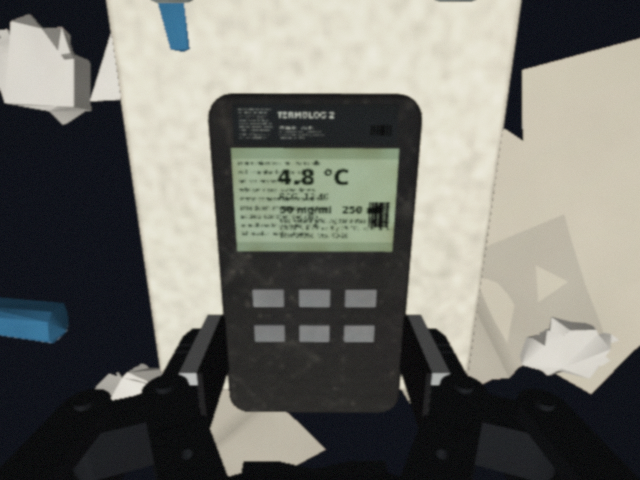

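The logger is now just at the bed, and the bed edges run at x of about 122–155 (left) and 515–478 (right). I'll measure the offset again.

```bash
python3 - <<'E'
from rel import *
rel('w4.npz',.010+.014,.01,range(130,300,5),range(130,300,5),(125,150),(485,508),(207,424))
E
```

```text
angles bedL bedR logL logR [0.0954 0.0954 0.0932 0.0913]
lat [0.2107 0.0844 0.1791 0.1145] bedw 0.12635458 logw 0.06459482 log-bed offset -0.00069180503 yaw -0.003157854
```

Request:
{"fn": "arm_command", "kwargs": {"plan": [[[0, -0.05, 0.05, 0, 0, -0.003], [0, -0.05, 0.1, 0, 0, -0.003], [0, -0.05, 0.1, 0, 0, -0.003], [0, -0.05, 0.1, 0, 0, -0.003]]]}}

```text
t: 9.97
tool_pos: [0.424, 0.1886, 0.1858]
tool_rot: [3.138, 0.154, 0.002]
contact_force: [-0.3, -0.3, 5.3]
opening: 0.0638
grip_force: 67.0
```

Request:
{"fn": "arm_command", "kwargs": {"plan": [[[0.5, 0, -0.03, 0, 0, 0], [1.2, 0, -0.03, 0, 0, 0], [1.9, 0, -0.03, 0, 0, 0], [2.5, 0, -0.03, 0, 0, 0], [2.7, 0, -0.03, 0, 0, 0], [2.7, 0, -0.03, 0, 0, 0], [2.7, 0, -0.03, 0, 0, 0]]]}}

```text
t: 10.55
tool_pos: [0.4513, 0.1913, 0.1858]
tool_rot: [-3.138, -0.153, -0.005]
contact_force: [1.3, -0.3, 4.6]
opening: 0.0632
grip_force: 66.9
```

```bash
python3 - <<'E'
from rel import *
from station import *
o=get_obs();D[:]=.4918,.1960;go(o,(*dk(-.02,0),.185),.096)
c=calibration('wrist');im,d=get_image('wrist');np.savez('w5.npz',im=im,d=d,**c);cv2.imwrite('pics/w5.png',im)
E
```

```text
pos [0.4513 0.1913 0.1858] shift cm [ 2.07 -0.09  0.09] turn [-0.    -0.003  0.002] F [ 1.3 -0.3  4.6] open 0.0632 t 10.55
```

View pics/w5.png

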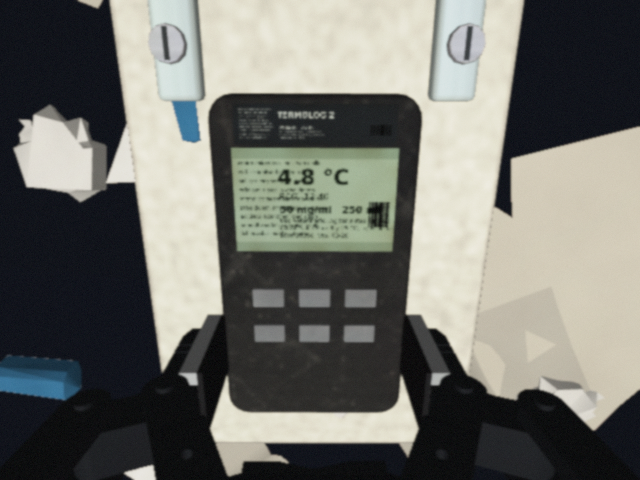

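The screen end (row 95) is level with the rail fronts (row 100). The logger spans x 210–421, centred in the rail gap of 203–430. I'll slide it 20 mm in, short of the pad.

Request:
{"fn": "arm_command", "kwargs": {"plan": [[[0.4, 0, -0.02, 0, 0, 0], [0.8, 0, -0.02, 0, 0, 0], [1.2, 0, -0.02, 0, 0, 0], [1.6, 0, -0.02, 0, 0, 0], [2.0, 0, -0.02, 0, 0, 0], [2.0, 0, -0.02, 0, 0, 0], [2.0, 0, -0.02, 0, 0, 0], [2.0, 0, -0.02, 0, 0, 0], [2.0, 0, -0.02, 0, 0, 0], [2.0, 0, -0.02, 0, 0, 0]]]}}

```text
t: 11.43
tool_pos: [0.4706, 0.1932, 0.1858]
tool_rot: [-3.138, -0.154, -0.003]
contact_force: [2.7, 0.8, 4.8]
opening: 0.0637
grip_force: 67.0
```

```bash
python3 - <<'E'
from rel import *
from station import *
o=get_obs();D[:]=.4918,.1960;go(o,(*dk(-.02,0),.185),.096)
c=calibration('wrist');im,d=get_image('wrist');np.savez('w6.npz',im=im,d=d,**c);cv2.imwrite('pics/w6.png',im)
E
```

```text
pos [0.4706 0.1932 0.1858] shift cm [ 0.14 -0.08  0.08] turn [-0.    -0.002  0.002] F [2.7 0.8 4.8] open 0.0637 t 11.43
```

View pics/w6.png

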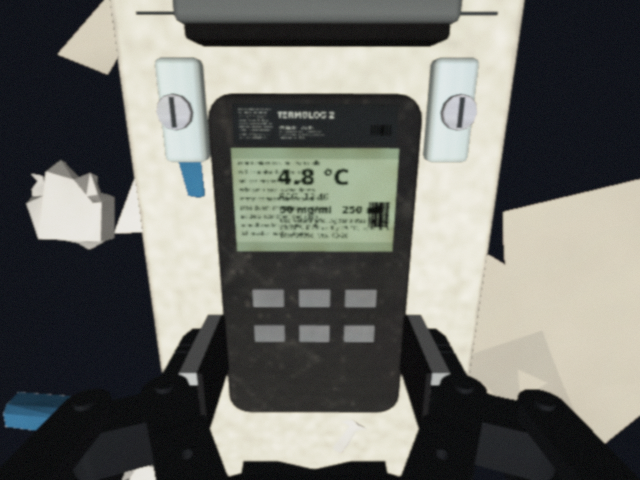

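The screen end is between the rails with a clear gap to the pad (pad front at row 45), so step 1 is met. I'll advance in stages while watching the force.

Request:
{"fn": "arm_command", "kwargs": {"plan": [[[0.3, 0, 0, 0, 0, 0], [0.6, 0, 0, 0, 0, 0], [0.9, 0, 0, 0, 0, 0], [1.2, 0, 0, 0, 0, 0], [1.4, 0, 0, 0, 0, 0], [1.4, 0, 0, 0, 0, 0], [1.4, 0, 0, 0, 0, 0], [1.4, 0, 0, 0, 0, 0]]]}}

```text
t: 12.15
tool_pos: [0.4842, 0.1945, 0.1858]
tool_rot: [3.138, 0.154, -0.0]
contact_force: [-1.4, 0.2, 7.7]
opening: 0.0635
grip_force: 67.3
```

Request:
{"fn": "arm_command", "kwargs": {"plan": [[[0.2, 0, 0, 0, 0, 0], [0.4, 0, 0, 0, 0, 0], [0.6, 0, 0, 0, 0, 0], [0.8, 0, 0, 0, 0, 0], [1.0, 0, 0, 0, 0, 0], [1.0, 0, 0, 0, 0, 0], [1.0, 0, 0, 0, 0, 0], [1.0, 0, 0, 0, 0, 0]]]}}

```text
t: 12.82
tool_pos: [0.493, 0.1954, 0.1858]
tool_rot: [3.137, 0.154, -0.009]
contact_force: [-8.7, -2.5, 16.1]
opening: 0.0634
grip_force: 68.1
```

Request:
{"fn": "arm_command", "kwargs": {"plan": [[[0.1, 0, -0.08, 0, 0, 0], [0.2, 0, -0.12, 0, 0, 0], [0.3, 0, -0.12, 0, 0, 0], [0.4, 0, -0.12, 0, 0, 0], [0.4, 0, -0.12, 0, 0, 0], [0.4, 0, -0.12, 0, 0, 0], [0.4, 0, -0.12, 0, 0, 0]]]}}

```text
t: 13.4
tool_pos: [0.4959, 0.1957, 0.1858]
tool_rot: [3.137, 0.154, -0.015]
contact_force: [-11.2, -1.7, 13.0]
opening: 0.0637
grip_force: 67.9
```

```bash
python3 - <<'E'
from h import *
from station import *
for i in range(4):
    o=get_obs();im,d=get_image('wrist');print(np.round(o['contact_force'],1))
D[:]=.4918,.1960;go(o,(*dk(-.025+.036,0),.185),.096)
c=calibration('wrist');np.savez('w7.npz',im=im,d=d,**c);cv2.imwrite('pics/w7.png',im)
E
```

```text
[-11.2  -1.7  13. ]
[-10.8  -1.1  14. ]
[-10.7  -2.7  13.3]
[-10.1  -2.5  13.3]
pos [0.4959 0.1957 0.1858] shift cm [ 0.7  -0.06  0.07] turn [0.001 0.01  0.002] F [-10.1  -2.5  13.3] open 0.0635 t 13.55
```

View pics/w7.png

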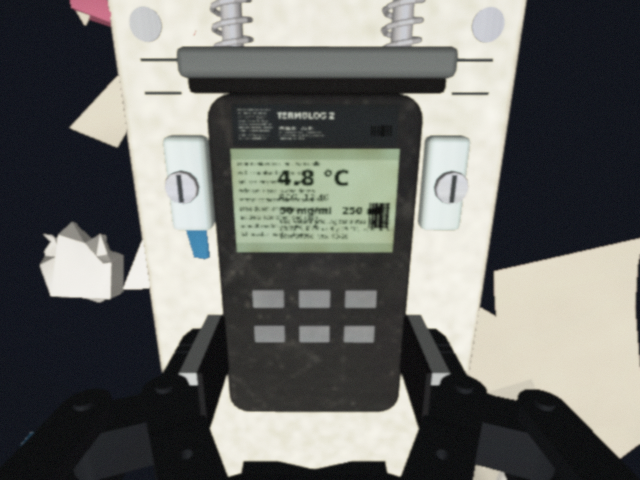

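The logger is now against the pad. The pad's front is at the first gauge line (row 93, with the second at row 60), so it is about 10 mm in. I'll advance about 4–5 mm more, taking out the slight pitch.

Request:
{"fn": "arm_command", "kwargs": {"plan": [[[0.1, 0, -0.02, 0, 0.003, 0], [0.2, 0, -0.04, 0, 0.006, 0], [0.3, 0, -0.05, 0, 0.009, 0], [0.3, 0, -0.05, 0, 0.01, 0], [0.3, 0, -0.05, 0, 0.01, 0], [0.3, 0, -0.05, 0, 0.01, 0]]]}}

```text
t: 14.1
tool_pos: [0.4981, 0.196, 0.1858]
tool_rot: [3.137, 0.154, -0.005]
contact_force: [-13.8, -1.2, 14.4]
opening: 0.0638
grip_force: 68.1
```

```bash
cat > padx.py <<'E'
from h import *
from station import *
F=[]
for i in range(3):
    o=get_obs();im,d=get_image('wrist');F.append(o['contact_force'])
c=calibration('wrist')
print('F',np.mean(F,0).round(1))
D[:]=.4918,.1960;go(o,(*dk(-.025+.036,0),.185),.096)
g=im.astype(float).mean(-1)
# gauge lines: dark dips in bed strip just left/right of the pad
for xs in((150,174),(460,485)):
    p=g[30:150,xs[0]:xs[1]].mean(1);print('lines',[i+30 for i in range(1,119) if p[i]<p[i-1] and p[i]<=p[i+1] and p[i]<np.median(p)-10])
p=g[20:110,300:330].mean(1);print('profile',dict(zip(range(20,110,3),p[::3].round().astype(int).tolist())))
E
python3 padx.py
```

```text
F [-13.8  -2.1  15. ]
pos [0.4981 0.196  0.1858] shift cm [ 0.47 -0.06  0.08] turn [0.001 0.003 0.002] F [-13.8  -2.8  15.4] open 0.0635 t 14.2
lines [35, 39, 45, 71, 104, 147]
lines [37, 71, 104, 148]
profile {20: 231, 23: 233, 26: 233, 29: 233, 32: 232, 35: 232, 38: 231, 41: 231, 44: 229, 47: 96, 50: 96, 53: 116, 56: 119, 59: 119, 62: 120, 65: 121, 68: 122, 71: 117, 74: 106, 77: 67, 80: 27, 83: 27, 86: 28, 89: 27, 92: 22, 95: 26, 98: 37, 101: 43, 104: 40, 107: 39}
```

Pad is about 13.6 mm in by the gauge lines (rows 71 and 104), and the net push is about 11–12 N. I'll hold.

Request:
{"fn": "arm_command", "kwargs": {"plan": [[[0, 0, 0, 0, 0, 0], [0, 0, 0, 0, 0, 0], [0, 0, 0, 0, 0, 0], [0, 0, 0, 0, 0, 0], [0, 0, 0, 0, 0, 0], [0, 0, 0, 0, 0, 0], [0, 0, 0, 0, 0, 0], [0, 0, 0, 0, 0, 0], [0, 0, 0, 0, 0, 0], [0, 0, 0, 0, 0, 0], [0, 0, 0, 0, 0, 0], [0, 0, 0, 0, 0, 0]]]}}

```text
t: 15.25
tool_pos: [0.4981, 0.196, 0.1857]
tool_rot: [3.137, 0.154, -0.005]
contact_force: [-14.5, -1.4, 15.2]
opening: 0.0636
grip_force: 68.1
```

Request:
{"fn": "arm_command", "kwargs": {"plan": [[[0, 0, 0, 0, 0, 0], [0, 0, 0, 0, 0, 0], [0, 0, 0, 0, 0, 0], [0, 0, 0, 0, 0, 0], [0, 0, 0, 0, 0, 0], [0, 0, 0, 0, 0, 0], [0, 0, 0, 0, 0, 0], [0, 0, 0, 0, 0, 0], [0, 0, 0, 0, 0, 0], [0, 0, 0, 0, 0, 0], [0, 0, 0, 0, 0, 0], [0, 0, 0, 0, 0, 0]]]}}

```text
t: 16.25
tool_pos: [0.4981, 0.196, 0.1858]
tool_rot: [3.137, 0.154, -0.005]
contact_force: [-14.4, -1.7, 14.4]
opening: 0.0639
grip_force: 68.1
```

Request:
{"fn": "arm_command", "kwargs": {"plan": [[[0, 0, 0, 0, 0, 0], [0, 0, 0, 0, 0, 0], [0, 0, 0, 0, 0, 0], [0, 0, 0, 0, 0, 0], [0, 0, 0, 0, 0, 0], [0, 0, 0, 0, 0, 0], [0, 0, 0, 0, 0, 0], [0, 0, 0, 0, 0, 0], [0, 0, 0, 0, 0, 0], [0, 0, 0, 0, 0, 0], [0, 0, 0, 0, 0, 0], [0, 0, 0, 0, 0, 0]]]}}

```text
t: 17.25
tool_pos: [0.4981, 0.196, 0.1858]
tool_rot: [3.137, 0.154, -0.005]
contact_force: [-13.4, -2.0, 14.1]
opening: 0.0637
grip_force: 68.1
```

```bash
python3 padx.py
```

```text
F [-13.7  -1.6  14.5]
pos [0.4981 0.196  0.1858] shift cm [ 0.47 -0.06  0.07] turn [0.001 0.003 0.002] F [-13.8  -1.5  14.8] open 0.0635 t 17.35
lines [35, 37, 39, 45, 71, 104, 148]
lines [36, 51, 71, 104, 148]
profile {20: 231, 23: 232, 26: 233, 29: 233, 32: 232, 35: 232, 38: 231, 41: 231, 44: 229, 47: 96, 50: 96, 53: 116, 56: 119, 59: 120, 62: 120, 65: 122, 68: 123, 71: 117, 74: 105, 77: 67, 80: 28, 83: 27, 86: 28, 89: 27, 92: 22, 95: 26, 98: 37, 101: 43, 104: 40, 107: 39}
```

Steady for over 3 s, so I'm handing in.

```bash
python3 -c "
from station import finish_job;print(finish_job())"
```

```text
the job is handed in; nothing more can be done
None
```

I handed the job in with the gripper still holding the logger flat and centred between the rails. The pad was pressed in about 14 mm by the gauge lines at an estimated 11–12 N, and the push had held steady for over 3 s; the station gave no verdict.

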